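Load three dry-block heaters with their inserts and vessels

ROBOT

A 7-joint arm with a two-finger parallel gripper is mounted at the origin on a cart in front of the work surface, level with it; the furniture and walls round the work are solid. World frame = base frame: x ahead of the robot, y to its left, z up, the work surface at z = 0. Lengths are in m, angles in degrees, forces in N, time in s.
With the tool pointing down it reaches from about 0.425 to 0.875 m from the base axis. Payload 4.7 kg.
Tool frame: the origin (TCP) lies at the very end of the fingers, on their centre line; the grasp point (between the pads) lies 19 mm behind it; z points along the fingers, y is the line along which they close (so a half turn about z gives the same grasp; the last joint's range is limited). The gripper opens to 87 mm and grips with 3 to 60 N. Pads are 19 mm wide; open, the fingers measure 117 mm over their backs; the gripper's body (75 mm by 190 mm) begins 51 mm behind the grasp point.
Start: joints at [-76.427, 18.392, -4.016, 83.108, 1.295, 78.541, -3.26], TCP at [0.144, 0.634, 0.223] pointing down, gripper open.
Joint ranges: [-163.93, 163.93], [-17.29, 119.83], [-79.2, 71.16], [3.27, 140.29], [-89.18, 269.18], [5.43, 117.66], [-154.24, 154.24]. Speed limits (degrees/s): [147.25, 147.25, 180, 180, 180, 180, 180].

INTERFACE

Orientations are given as [roll, pitch, yaw] about the fixed x, y, z axes, in that order (R = Rz(yaw) Ry(pitch) Rx(roll)).
In Python, from cell import get_obs, eyes, env gives the robot as it stands.
- The arm moves only by the tool servo_tool, never from a script. Its argument "series" is a list that holds one entry, the list of rows, each a list of 7 numbers: the shift along the tool's x, y, z in units of 300 mm (1.0 is 300 mm), then the turn, a rotation vector about the tool's x, y, z in units of pi rad (1.0 is pi rad), then the opening, from 0 (shut) to 1 (fully open). In form: [[[tx, ty, tz, wx, wy, wz, gripper], ...]]. A call has 1 to 12 rows; each row is the pose to reach, as a shift and turn from the pose commanded when the call began, along the tool's axes at that moment, turning the shorter way round; what a row does not reach only later rows make up. A row lasts 1/12 s, in which the tool goes at most 41.7 mm and 7.16 degrees, less where a joint would pass 70% of its speed; a pose out of reach is approached as far as the arm can. A call with a number of a shift or a turn outside -1 to 1 is refused whole. A call with a gripper value outside its range is refused whole. The fingers move at their own pace and stop on an object; "grip_force" is the grip in N (left out, the last holds). Time passes only in rows, so rows that repeat a pose let the fingers close. It gives the time, the measured TCP pose, the force, the opening and the grip force at its end, in the units of the state.
- get_obs(): the state, without advancing time (a new reading comes with each control period).
- eyes.read_camera(name): name is "scene" or "top" or "wrist"; returns a dict with "frame" (420x560x3 uint8, red, green, blue), "depth" (420x560 float32, m along the optical axis (not along the pixel's ray), 0 where there is no reading), "fx", "fy", "cx", "cy" (pixels), "origin" and "rotation" of the camera in the world; the wrist camera has in their place "mount" (4x4, takes a point from camera to tool coordinates, whose origin is the TCP and whose axes are the flange's). Camera axes: x right, y down, z forward; pixel columns grow to the right and rows downward; lengths in m; the calibration is good to about 2 mm. The wrist camera is an equidistant fisheye: a pixel r from the principal point sees the ray r / f radians off the axis. A picture is of the moment at which its call begins: read the wrist's pose just before it.
- env.sign_off(): hands the job in; it is judged then, once.
The state is a dict: "time_s": time; "qpos": joint angles; "joint_velocities": joint speeds; "effort": joint torques, N m; "tool_pos": TCP position; "tool_rot": TCP orientation; "force": force on the tool from outside, world axes, zero at the start; "wrist_torque": the same for the moment, N m; "grip_width": finger opening in m; "grasp_force": force on a finger pad.
Only numpy, scipy, OpenCV 4.12 (cv2) and the standard library are available. Lean on these libraries where they do the work, as an engineer would, in place of code of your own. Each camera call takes 0.05 s, during which the arm holds its last target. There are 200 camera calls.

TASK

Load the three small block heaters by the colour of the ring round their wells: the amber bottle goes straight into the well with the amber ring; the well with the blue ring gets the blue insert and then the clear blue-capped bottle in that insert; the well with the white ring gets the white insert and then the white-capped tube in that insert. Lower each piece in until it stands upright on the bottom before you let go of it; do not drop anything or tip a bottle or the tube over, and leave the beaker and the timer where they are.

Things in the scene. Friction and masses are not known exactly. Their poses are not given: they have to be found in the camera images.
- amber_bottle_mid (a point): brown glass reagent bottle with a black cap and a label, 62 mm in diameter and 125 mm tall, loose, standing on the bench; the point is on its axis half-way up (62.5 mm above its underside); z points up. Its body is a straight cylinder for grasping up to 117 mm above its underside. Mass about 0.28 kg.
- blue_bottle_mid (a point): clear straight-sided bottle with a wide blue cap, 45 mm in diameter (cap 47 mm, the top 28 mm), 122 mm tall, loose, standing on the bench; the point is on its axis half-way up (61 mm above its underside); z points up. Mass about 0.09 kg.
- tube_mid (a point): clear sample tube with a white screw cap, 16.4 mm in diameter (cap 19.6 mm, the top 17 mm), 111 mm tall, standing loose in the middle hole of a fixed grey five-hole rack, 66 x 66 mm and 48 mm tall, its underside 6 mm above the bench; it comes out straight up. The point is on its axis half-way up (55.5 mm above its underside); z up. About 0.02 kg.
- blue_insert_mid (a point): dark blue round heating insert, a sleeve with a closed bottom: outside 62 mm, 70 mm tall, bore 53 mm (3 mm lead-in at its mouth), floor 8 mm thick; loose on the bench, open end up. The point is on its axis half-way up (35 mm above its underside); z up. About 0.15 kg. Seated in a well it stands 37 mm out of it, so it can be held and released above the heater.
- white_insert_mid (a point): white round heating insert: outside 62 mm, 70 mm tall, one central bore of 23.4 mm (6 mm lead-in at its mouth), floor 10 mm thick; loose, standing on the bench, bore up. The point is on its axis half-way up (35 mm above its underside); z points up. Mass about 0.3 kg. Seated in a well it stands 37 mm out of it.
- amber_well (a point): well of the block heater with the amber (orange-brown) ring: a fixed round grey housing, 108 mm across, 45 mm tall, with a control pod 30 mm tall reaching 72 mm from the axis. The point is the centre of the well's mouth, level with the heater's top, 45 mm above the bench; z up. Well 69 mm in diameter, 33 mm deep (floor 12 mm above the bench), 5 mm lead-in at its mouth.
- blue_well (a point): well of the block heater with the blue ring; heater, point and sizes are the same as for amber_well.
- white_well (a point): well of the block heater with the white ring; heater, point and sizes are the same as for amber_well.
- beaker_mid (a point): empty glass beaker, 56 mm in diameter and 70 mm tall, standing loose behind the heaters, not to be disturbed; the point is on its axis half-way up.
- timer_mid (a point): white bench timer lying loose behind the heaters, 62 x 66 mm and 19 mm tall, not to be disturbed; the point is at its centre.
Mind the look-alikes: they are no part of the job. What is shaped like the part that bears white_insert_mid but brown or green is not meant.

How it is judged:
By the outcome, as a careful person would: the job done as asked, in the order asked, and still so for the second after the job is handed in, with the robot touching nothing.
It also fails if it takes over 141 s, if anything falls off the work surface, if the arm or the gripper's body presses on something with over 40 N, if the wrist force passes 120 N, or if a joint passes its speed limit or range.

## Working session

There is one attempt and no reset: what is moved stays moved. The work goes in short steps, Python scripts to look and compute and a tool call to move; the robot and the scene stay as the last step left them, time stands still between calls to the robot, and variables do not carry over. Pictures are saved under pics/ and viewed, at most 14 in all, crops included, and the job is handed in when it is done.

Besides the shell and the picture viewer there is one more tool, called by a JSON object that holds its "op" and its "data". servo_tool: Moves the arm, as the interface text tells. Shifts and turns lie within -1 to 1; 1 stands for 300 mm of shift or pi rad of turn. Its arguments: {"type":"object","properties":{"series":{"type":"array"},"grip_force":{"type":"number"}},"required":["series"]}

```bash
mkdir -p pics; ls; python3 - <<'E'
from cell import get_obs, eyes, env
import cv2,numpy as np
o=get_obs();print(o)
for n in("scene","top"):
    c=eyes.read_camera(n);cv2.imwrite(f"pics/{n}0.png",c["frame"][:,:,::-1])
    print(n,c["fx"],c["fy"],c["cx"],c["cy"],c["origin"],c["rotation"])
    np.savez(f"{n}.npz",**c)
E
```

```text
pics
{'time_s': 0.0, 'qpos': array([-76.42716622,  18.43984426,  -4.01564911,  83.1746986 ,
         1.29375679,  78.541639  ,  -3.2609164 ]), 'joint_velocities': array([-0.02834152, -0.09817982,  0.03306282, -0.05847765, -0.02935401,
       -0.09676386,  0.01463613]), 'effort': array([-3.11277090e-04, -4.91296148e+01, -4.03993204e-01, -3.12523520e+01,
       -6.39570644e-02,  4.36169305e-02,  1.59606743e-04]), 'tool_pos': array([0.14353659, 0.63338024, 0.22145442]), 'tool_rot': array([-1.79888994e+02,  4.53859996e-03,  1.67235863e+02]), 'force': array([ 0.01798147,  0.64806694, -0.11412279]), 'wrist_torque': array([-0.02841479, -0.04169878,  0.0512701 ]), 'grasp_force': 0.0, 'grip_width': 0.08652423888057083}
scene 538.6931451704742 538.6931451704742 275.2653915479009 208.47137907059997 [1.70979541 0.11195108 0.70106552] [-118.28537496   -1.05602481   97.11814882]
top 485.9665884662211 485.9665884662211 287.8260439555799 213.34893054934605 [ 0.39570319 -0.01677399  1.07026619] [-171.19541557   -0.17414606  -91.34093735]
```

View pics/top0.png

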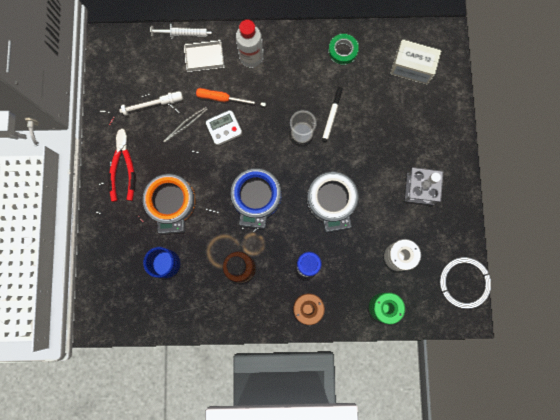

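View pics/scene0.png

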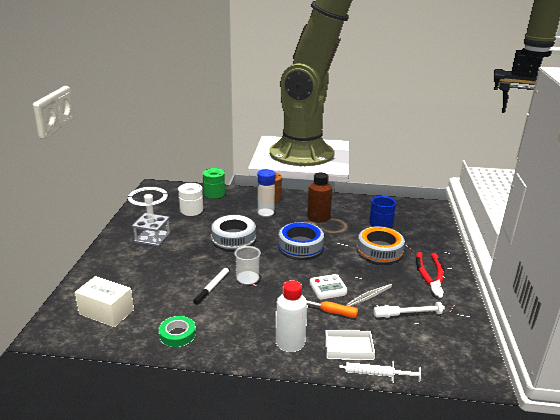

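The top view shows the amber/blue/white wells at about (168,198), (256,193) and (332,197). The blue insert is at (162,263), amber bottle (238,267), blue cap (309,264), white insert (403,255) and the tube's rack (425,185). The brown and green decoys are at (309,309) and (389,308). The scene view agrees.

```bash
cat > h.py <<'E'
import numpy as np,cv2
from scipy.spatial.transform import Rotation as R
def cloud(c):
    h,w=c["depth"].shape;u,v=np.meshgrid(np.arange(w),np.arange(h));d=c["depth"]
    p=np.stack([(u-c["cx"])/c["fx"]*d,(v-c["cy"])/c["fy"]*d,d],-1)
    W=p@R.from_euler('xyz',c["rotation"],degrees=True).as_matrix().T+c["origin"]
    W[d<=0]=np.nan
    return W
E
python3 - <<'E'
from h import *
c=dict(np.load("top.npz"));W=cloud(c)
print("bench",np.nanmedian(W[330,150:400,2]),W[330,100],W[40,300])
T=dict(amber_well=(168,198,.045,.06),blue_well=(256,193,.045,.06),white_well=(332,197,.045,.06),blue_ins=(162,263,.07,.045),amber=(238,267,.125,.04),blue=(309,264,.122,.04),white_ins=(403,255,.07,.045),tube=(436,177,.117,.03),rack=(425,185,.048,.06),beaker=(303,127,.07,.045),brown=(309,309,.07,.045),green=(389,308,.07,.045),pen=(330,110,.0,.03),timer=(225,127,.019,.04))
K=np.array([c["cx"],c["cy"]]);M=R.from_euler('xyz',c["rotation"],degrees=True).as_matrix()
for n,(u,v,z,r) in T.items():
    d=M@np.array([(u-c["cx"])/c["fx"],(v-c["cy"])/c["fy"],1]);p=c["origin"]+d*(z-c["origin"][2])/d[2]
    m=(np.hypot(W[...,0]-p[0],W[...,1]-p[1])<r)&(abs(W[...,2]-z)<.006)
    q=W[m]
    if len(q)<5:print(n,p,len(q));continue
    (x,y),rad=cv2.minEnclosingCircle(q[:,:2].astype(np.float32))
    zz=W[(np.hypot(W[...,0]-p[0],W[...,1]-p[1])<r)][:,2]
    print(n,"ray",p.round(3),"circ",round(x,4),round(y,4),round(rad,4),"mean",q.mean(0).round(4),len(q),"zmax",np.nanmax(zz).round(3),"reach",round(np.hypot(x,y),3))
# left stuff heights
for u,v in[(30,100),(30,200),(30,300),(65,300),(30,20),(75,200),(85,200)]:print(u,v,W[v,u].round(3))
E
```

```text
bench 0.00010821574230668318 [3.17320600e-01 3.85039365e-01 1.30269617e-05] [ 9.73889915e-01 -6.22611603e-02  9.72343806e-04]
amber_well ray [0.594 0.232 0.045] circ 0.5943 0.235 0.0545 mean [0.5929 0.2348 0.0436] 1103 zmax 0.05 reach 0.639
blue_well ray [0.6   0.044 0.045] circ 0.6021 0.0464 0.0541 mean [0.6013 0.046  0.0437] 1081 zmax 0.052 reach 0.604
white_well ray [ 0.588 -0.119  0.045] circ 0.5911 -0.1203 0.0539 mean [ 0.5896 -0.1201  0.0437] 1095 zmax 0.051 reach 0.603
blue_ins ray [0.454 0.237 0.07 ] circ 0.4563 0.2452 0.0314 mean [0.4562 0.2457 0.0684] 226 zmax 0.075 reach 0.518
amber ray [0.439 0.076 0.125] circ 0.4425 0.0812 0.0186 mean [0.4424 0.0809 0.1249] 290 zmax 0.129 reach 0.45
blue ray [ 0.442 -0.062  0.122] circ 0.4429 -0.061 0.0235 mean [ 0.4426 -0.0609  0.122 ] 455 zmax 0.127 reach 0.447
white_ins ray [ 0.458 -0.258  0.07 ] circ 0.4596 -0.2624 0.0316 mean [ 0.4597 -0.2615  0.0695] 604 zmax 0.078 reach 0.529
tube ray [ 0.61  -0.323  0.117] circ 0.61 -0.3208 0.0098 mean [ 0.61   -0.3202  0.1166] 76 zmax 0.121 reach 0.689
rack ray [ 0.609 -0.32   0.048] circ 0.6095 -0.3201 0.0456 mean [ 0.6091 -0.3194  0.0479] 606 zmax 0.121 reach 0.688
beaker ray [ 0.737 -0.06   0.07 ] circ 0.7474 -0.0592 0.0285 mean [ 0.7503 -0.0589  0.0685] 137 zmax 0.074 reach 0.75
brown ray [ 0.354 -0.062  0.07 ] circ 0.354 -0.0602 0.031 mean [ 0.3538 -0.0603  0.0696] 625 zmax 0.075 reach 0.359
green ray [ 0.352 -0.224  0.07 ] circ 0.3515 -0.2232 0.0314 mean [ 0.3519 -0.2227  0.0696] 637 zmax 0.075 reach 0.416
pen ray [ 0.8   -0.127  0.   ] circ 0.8001 -0.1267 0.03 mean [ 8.008e-01 -1.243e-01 -2.000e-04] 365 zmax 0.017 reach 0.81
timer ray [0.758 0.113 0.019] circ 0.7596 0.1159 0.0392 mean [0.7589 0.1169 0.0164] 677 zmax 0.024 reach 0.768
30 100 [0.749 0.446 0.22 ]
30 200 [0.582 0.49  0.116]
30 300 [nan nan nan]
65 300 [0.383 0.439 0.054]
30 20 [0.896 0.444 0.238]
75 200 [0.595 0.435 0.036]
85 200 [0.602 0.428 0.001]
```

All the radii and heights match the given sizes. First move: rise, square the tool to yaw 180° and come in over the bench.

{"op": "servo_tool", "data": {"series": [[[0, 0, -0.3333, 0, 0, 0, 1], [0, 0, -0.3333, 0, 0, 0, 1], [0, 0, -0.3333, 0, 0, 0, 1], [-0.8745, -0.6017, -0.3333, 0, 0, -0.0709, 1], [-0.8745, -0.6017, -0.3333, 0, 0, -0.0709, 1], [-0.8745, -0.6017, -0.3333, 0, 0, -0.0709, 1], [-0.8745, -0.6017, -0.3333, 0, 0, -0.0709, 1], [-0.8745, -0.6017, -0.3333, 0, 0, -0.0709, 1], [-0.8745, -0.6017, -0.3333, 0, 0, -0.0709, 1], [-0.8745, -0.6017, -0.3333, 0, 0, -0.0709, 1], [-0.8745, -0.6017, -0.3333, 0, 0, -0.0709, 1], [-0.8745, -0.6017, -0.3333, 0, 0, -0.0709, 1]]], "grip_force": 25}}

```text
time_s: 1.1
tool_pos: [0.3656, 0.3934, 0.3227]
tool_rot: [-179.9, 0.2, 179.3]
force: [0.5, -0.2, 0.7]
grip_width: 0.0874
grasp_force: 0.0
```

{"op": "servo_tool", "data": {"series": [[[0, 0, 0, 0, 0, 0, 1], [0, 0, 0, 0, 0, 0, 1], [0, 0, 0, 0, 0, 0, 1]]]}}

```text
time_s: 1.35
tool_pos: [0.3581, 0.4013, 0.3222]
tool_rot: [180.0, -0.0, -179.8]
force: [0.1, -0.4, 0.6]
grip_width: 0.0869
grasp_force: 0.0
```

{"op": "servo_tool", "data": {"series": [[[-0.275, -1, 0, 0, 0, 0, 1], [-0.275, -1, 0, 0, 0, 0, 1], [-0.275, -1, 0, 0, 0, 0, 1], [-0.275, -1, 0, 0, 0, 0, 1], [-0.275, -1, 0, 0, 0, 0, 1], [-0.275, -1, 0, 0, 0, 0, 1], [-0.275, -1, 0, 0, 0, 0, 1], [-0.275, -1, 0, 0, 0, 0, 1], [-0.275, -1, 0, 0, 0, 0, 1]]]}}

```text
time_s: 2.1
tool_pos: [0.4432, 0.0957, 0.323]
tool_rot: [-180.0, 0.1, 179.6]
force: [0.6, -0.2, 0.3]
grip_width: 0.0869
grasp_force: 0.0
```

{"op": "servo_tool", "data": {"series": [[[0, -0.0633, 0.3433, 0, 0, 0, 1], [0, -0.0633, 0.3433, 0, 0, 0, 1], [0, -0.0633, 0.3433, 0, 0, 0, 1], [0, -0.0633, 0.3433, 0, 0, 0, 1], [0, -0.0633, 0.3433, 0, 0, 0, 1], [0, -0.0633, 0.3433, 0, 0, 0, 1], [0, -0.0633, 0.3433, 0, 0, 0, 1]]]}}

```text
time_s: 2.68
tool_pos: [0.4434, 0.0825, 0.2217]
tool_rot: [179.9, 0.2, -179.9]
force: [0.7, 0.5, -0.4]
grip_width: 0.087
grasp_force: 0.0
```

```bash
python3 - <<'E'
from cell import get_obs, eyes
import cv2
o=get_obs();print(o["tool_pos"],o["tool_rot"],o["qpos"])
c=eyes.read_camera("wrist");cv2.imwrite("pics/w1.png",c["frame"][:,:,::-1]);print(c["mount"])
E
```

```text
[0.4433942  0.08246779 0.22172534] [ 179.92322989    0.19796224 -179.89263365] [-40.90152518  -7.76582524  24.91029375 110.82807511   3.34269473
  76.03396718  73.11960946]
[[-1.15275969e-03 -9.68380617e-01 -2.49474753e-01  6.84809745e-02]
 [ 9.99999327e-01 -1.14904775e-03 -1.60510597e-04 -2.42843595e-04]
 [-1.31223053e-04 -2.49474771e-01  9.68381289e-01 -1.63440838e-01]
 [ 0.00000000e+00  0.00000000e+00  0.00000000e+00  1.00000000e+00]]
```

View pics/w1.png

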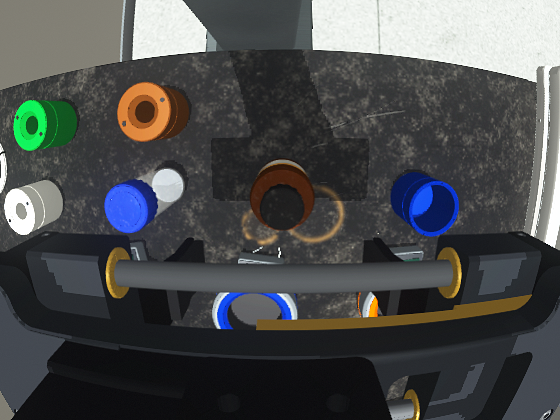

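The wrist view shows the amber bottle centred between the fingers, at about (282,200). Descend and grasp.

{"op": "servo_tool", "data": {"series": [[[0, 0, 0.1, 0, 0, 0, 1], [0, 0, 0.2, 0, 0, 0, 1], [0, 0, 0.3, 0, 0, 0, 1], [0, 0, 0.4, 0, 0, 0, 1], [0, 0, 0.4967, 0, 0, 0, 1], [0, 0, 0.4967, 0, 0, 0, 1], [0, 0, 0.4967, 0, 0, 0, 1]]]}}

```text
time_s: 3.32
tool_pos: [0.442, 0.0811, 0.0708]
tool_rot: [-179.9, -0.1, -180.0]
force: [0.6, 0.1, 0.5]
grip_width: 0.0871
grasp_force: 0.0
```

{"op": "servo_tool", "data": {"series": [[[0, 0, 0, 0, 0, 0, 0.65], [0, 0, 0, 0, 0, 0, 0.65], [0, 0, 0, 0, 0, 0, 0.65], [0, 0, 0, 0, 0, 0, 0.65], [0, 0, 0, 0, 0, 0, 0.65], [0, 0, 0, 0, 0, 0, 0.65], [0, 0, 0, 0, 0, 0, 0.65], [0, 0, 0, 0, 0, 0, 0.65]]], "grip_force": 25}}

```text
time_s: 3.98
tool_pos: [0.4428, 0.0813, 0.0714]
tool_rot: [180.0, 0.1, 180.0]
force: [-1.0, -0.3, 6.2]
grip_width: 0.0617
grasp_force: 25.0
```

{"op": "servo_tool", "data": {"series": [[[0, 0, -0.03, 0, 0, 0, 0.6], [0, 0, -0.1, 0, 0, 0, 0.6], [0, 0, -0.2, 0, 0, 0, 0.6], [0, 0, -0.3, 0, 0, 0, 0.6], [0, 0, -0.3333, 0, 0, 0, 0.6], [0, 0, -0.3333, 0, 0, 0, 0.6]]]}}

```text
time_s: 4.48
tool_pos: [0.4437, 0.0813, 0.1728]
tool_rot: [179.9, 0.3, 180.0]
force: [0.1, -0.5, -4.3]
grip_width: 0.0616
grasp_force: 25.0
```

{"op": "servo_tool", "data": {"series": [[[-0.05, 0.05, 0, 0, 0, 0, 0.6], [-0.1, 0.1, 0, 0, 0, 0, 0.6], [-0.16, 0.17, 0, 0, 0, 0, 0.6], [-0.22, 0.24, 0, 0, 0, 0, 0.6], [-0.28, 0.3, 0, 0, 0, 0, 0.6], [-0.34, 0.36, 0, 0, 0, 0, 0.6], [-0.4, 0.42, 0, 0, 0, 0, 0.6], [-0.46, 0.48, 0, 0, 0, 0, 0.6], [-0.506, 0.513, 0, 0, 0, 0, 0.6], [-0.506, 0.513, 0, 0, 0, 0, 0.6], [-0.506, 0.513, 0, 0, 0, 0, 0.6], [-0.506, 0.513, 0, 0, 0, 0, 0.6]]]}}

```text
time_s: 5.48
tool_pos: [0.5926, 0.2334, 0.1682]
tool_rot: [-179.9, -0.2, 179.9]
force: [-0.7, -0.5, -4.2]
grip_width: 0.0617
grasp_force: 25.0
```

```bash
python3 - <<'E'
from cell import get_obs, eyes
import cv2
o=get_obs();print(o["tool_pos"],o["tool_rot"],o["force"],o["grasp_force"])
c=eyes.read_camera("scene");cv2.imwrite("pics/s1.png",cv2.resize(c["frame"][100:300,200:480,::-1],None,fx=2,fy=2))
E
```

```text
[0.59261527 0.23338738 0.16815122] [-179.85196476   -0.20754378  179.94630399] [-0.68597452 -0.52173539 -4.16525829] 24.999667801894248
```

View pics/s1.png

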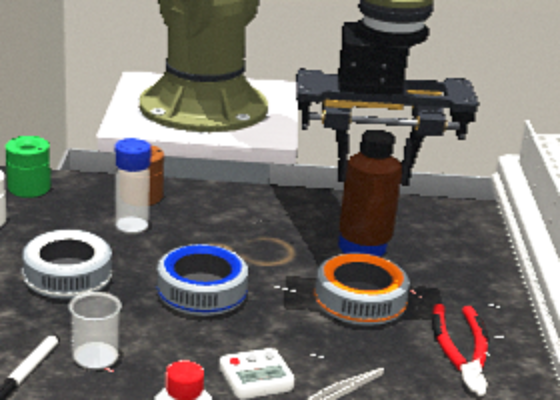

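The bottle hangs upright above the amber well. Lowering it.

{"op": "servo_tool", "data": {"series": [[[0, 0, 0.04, 0, 0, 0, 0.6], [0, 0, 0.09, 0, 0, 0, 0.6], [0, 0, 0.14, 0, 0, 0, 0.6], [0, 0, 0.19, 0, 0, 0, 0.6], [0, 0, 0.24, 0, 0, 0, 0.6], [0, 0, 0.27, 0, 0, 0, 0.6], [0, 0, 0.27, 0, 0, 0, 0.6], [0, 0, 0.27, 0, 0, 0, 0.6]]]}}

```text
time_s: 6.2
tool_pos: [0.5934, 0.2345, 0.0892]
tool_rot: [-180.0, -0.1, 180.0]
force: [-0.2, -0.6, -3.2]
grip_width: 0.0611
grasp_force: 25.0
```

{"op": "servo_tool", "data": {"series": [[[0, 0, 0.006, 0, 0, 0, 0.6], [0, 0, 0.012, 0, 0, 0, 0.6], [0, 0, 0.018, 0, 0, 0, 0.6], [0, 0, 0.022, 0, 0, 0, 0.6], [0, 0, 0.022, 0, 0, 0, 0.6], [0, 0, 0.022, 0, 0, 0, 0.6]]]}}

```text
time_s: 6.7
tool_pos: [0.5942, 0.2349, 0.0836]
tool_rot: [180.0, 0.0, 180.0]
force: [-0.1, -0.7, -0.7]
grip_width: 0.0616
grasp_force: 25.0
```

Force is dropping towards contact; press down a touch more.

{"op": "servo_tool", "data": {"series": [[[0, 0, 0.003, 0, 0, 0, 0.6], [0, 0, 0.003, 0, 0, 0, 0.6], [0, 0, 0.003, 0, 0, 0, 0.6], [0, 0, 0.003, 0, 0, 0, 0.6]]]}}

```text
time_s: 7.03
tool_pos: [0.5943, 0.2349, 0.0836]
tool_rot: [180.0, 0.0, 180.0]
force: [-3.2, -0.9, 4.8]
grip_width: 0.0613
grasp_force: 25.0
```

```bash
python3 -c "
from cell import get_obs
o=get_obs();print(o['tool_pos'],o['force'],o['grasp_force'])"
```

```text
[0.59427166 0.23490104 0.08355073] [-3.16268903 -0.85430621  4.82981014] 25.000638929195702
```

Seated. Release, rise, and go above the blue insert.

{"op": "servo_tool", "data": {"series": [[[0, 0, 0, 0, 0, 0, 1], [0, 0, 0, 0, 0, 0, 1], [0, 0, 0, 0, 0, 0, 1], [0, 0, 0, 0, 0, 0, 1], [0, 0, 0, 0, 0, 0, 1], [0, 0, -0.05, 0, 0, 0, 1], [0, 0, -0.15, 0, 0, 0, 1], [0, 0, -0.28, 0, 0, 0, 1], [0, 0, -0.42, 0, 0, 0, 1], [0, 0, -0.5583, 0, 0, 0, 1], [0, 0, -0.5583, 0, 0, 0, 1], [0, 0, -0.5583, 0, 0, 0, 1]]]}}

```text
time_s: 8.03
tool_pos: [0.5957, 0.2353, 0.2531]
tool_rot: [179.8, 0.3, 180.0]
force: [-0.2, 0.0, -0.6]
grip_width: 0.0868
grasp_force: 0.0
```

{"op": "servo_tool", "data": {"series": [[[0.13, 0.01, 0, 0, 0, 0, 1], [0.26, 0.02, 0, 0, 0, 0, 1], [0.39, 0.03, 0, 0, 0, 0, 1], [0.46, 0.035, 0, 0, 0, 0, 1], [0.46, 0.035, 0, 0, 0, 0, 1], [0.46, 0.035, 0, 0, 0, 0, 1], [0.46, 0.035, 0, 0, 0, 0, 1]]]}}

```text
time_s: 8.62
tool_pos: [0.4563, 0.2449, 0.2487]
tool_rot: [-179.9, -0.0, 180.0]
force: [-0.5, -0.3, -0.1]
grip_width: 0.0868
grasp_force: 0.0
```

```bash
python3 - <<'E'
from cell import get_obs, eyes
import cv2
o=get_obs();print(o["tool_pos"],o["tool_rot"],o["force"])
c=eyes.read_camera("wrist");cv2.imwrite("pics/w2.png",c["frame"][:,:,::-1])
E
```

```text
[0.45628845 0.24487394 0.24868496] [-1.79947473e+02 -1.73723439e-02  1.79970713e+02] [-0.49712273 -0.28248538 -0.10987892]
```

View pics/w2.png

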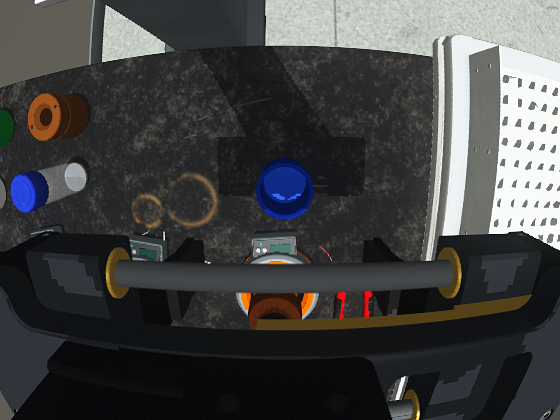

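The blue insert is centred at about (285,188), and the amber bottle stands in its well at (275,305). Descend and grasp.

{"op": "servo_tool", "data": {"series": [[[0, 0, 0.13, 0, 0, 0, 1], [0, 0, 0.26, 0, 0, 0, 1], [0, 0, 0.39, 0, 0, 0, 1], [0, 0, 0.5, 0, 0, 0, 1], [0, 0, 0.6, 0, 0, 0, 1], [0, 0, 0.67, 0, 0, 0, 1], [0, 0, 0.7, 0, 0, 0, 1], [0, 0, 0.7, 0, 0, 0, 1], [0, 0, 0.7, 0, 0, 0, 1]]]}}

```text
time_s: 9.42
tool_pos: [0.4569, 0.245, 0.0397]
tool_rot: [-180.0, 0.0, 179.9]
force: [0.9, 0.4, -0.2]
grip_width: 0.0872
grasp_force: 0.0
```

{"op": "servo_tool", "data": {"series": [[[0, 0, 0, 0, 0, 0, 0.6], [0, 0, 0, 0, 0, 0, 0.6], [0, 0, 0, 0, 0, 0, 0.6], [0, 0, 0, 0, 0, 0, 0.6], [0, 0, 0, 0, 0, 0, 0.6], [0, 0, 0, 0, 0, 0, 0.6], [0, 0, 0, 0, 0, 0, 0.6], [0, 0, 0, 0, 0, 0, 0.6]]], "grip_force": 20}}

```text
time_s: 10.08
tool_pos: [0.4563, 0.2458, 0.0403]
tool_rot: [179.9, 0.0, -180.0]
force: [-0.1, -0.1, 5.9]
grip_width: 0.0616
grasp_force: 20.0
```

{"op": "servo_tool", "data": {"series": [[[0, 0, -0.03, 0, 0, 0, 0.6], [0, 0, -0.1, 0, 0, 0, 0.6], [0, 0, -0.2, 0, 0, 0, 0.6], [0, 0, -0.3, 0, 0, 0, 0.6], [0, 0, -0.36, 0, 0, 0, 0.6], [0, 0, -0.36, 0, 0, 0, 0.6], [0, 0, -0.36, 0, 0, 0, 0.6]]]}}

```text
time_s: 10.67
tool_pos: [0.4562, 0.2455, 0.1482]
tool_rot: [179.9, 0.1, 180.0]
force: [-0.8, 0.0, -1.7]
grip_width: 0.0615
grasp_force: 20.0
```

{"op": "servo_tool", "data": {"series": [[[-0.05, -0.07, 0, 0, 0, 0, 0.6], [-0.1, -0.14, 0, 0, 0, 0, 0.6], [-0.16, -0.22, 0, 0, 0, 0, 0.6], [-0.22, -0.3, 0, 0, 0, 0, 0.6], [-0.28, -0.38, 0, 0, 0, 0, 0.6], [-0.34, -0.46, 0, 0, 0, 0, 0.6], [-0.4, -0.54, 0, 0, 0, 0, 0.6], [-0.46, -0.62, 0, 0, 0, 0, 0.6], [-0.4857, -0.664, 0, 0, 0, 0, 0.6], [-0.4857, -0.664, 0, 0, 0, 0, 0.6], [-0.4857, -0.664, 0, 0, 0, 0, 0.6]]]}}

```text
time_s: 11.58
tool_pos: [0.6004, 0.0448, 0.1452]
tool_rot: [-179.9, -0.2, 179.8]
force: [0.1, 1.2, -2.4]
grip_width: 0.0616
grasp_force: 20.0
```

{"op": "servo_tool", "data": {"series": [[[0, 0, 0.05, 0, 0, 0, 0.6], [0, 0, 0.1, 0, 0, 0, 0.6], [0, 0, 0.15, 0, 0, 0, 0.6], [0, 0, 0.19, 0, 0, 0, 0.6], [0, 0, 0.23, 0, 0, 0, 0.6], [0, 0, 0.26, 0, 0, 0, 0.6], [0, 0, 0.29, 0, 0, 0, 0.6], [0, 0, 0.29, 0, 0, 0, 0.6], [0, 0, 0.29, 0, 0, 0, 0.6]]]}}

```text
time_s: 12.33
tool_pos: [0.6014, 0.0462, 0.0602]
tool_rot: [-180.0, -0.0, -180.0]
force: [-0.2, 0.4, -1.5]
grip_width: 0.0614
grasp_force: 20.0
```

{"op": "servo_tool", "data": {"series": [[[0, 0, 0.007, 0, 0, 0, 0.6], [0, 0, 0.014, 0, 0, 0, 0.6], [0, 0, 0.02, 0, 0, 0, 0.6], [0, 0, 0.026, 0, 0, 0, 0.6], [0, 0, 0.031, 0, 0, 0, 0.6], [0, 0, 0.031, 0, 0, 0, 0.6], [0, 0, 0.031, 0, 0, 0, 0.6]]]}}

```text
time_s: 12.92
tool_pos: [0.6019, 0.0462, 0.0523]
tool_rot: [180.0, 0.0, 180.0]
force: [-2.0, 0.1, 4.8]
grip_width: 0.0616
grasp_force: 20.0
```

The insert is seated (contact at TCP z 0.052). Release and go to the blue-capped bottle.

{"op": "servo_tool", "data": {"series": [[[0, 0, 0, 0, 0, 0, 1], [0, 0, 0, 0, 0, 0, 1], [0, 0, 0, 0, 0, 0, 1], [0, 0, 0, 0, 0, 0, 1], [0, 0, 0, 0, 0, 0, 1], [0, 0, -0.05, 0, 0, 0, 1], [0, 0, -0.15, 0, 0, 0, 1], [0, 0, -0.28, 0, 0, 0, 1], [0, 0, -0.41, 0, 0, 0, 1], [0, 0, -0.54, 0, 0, 0, 1], [0, 0, -0.661, 0, 0, 0, 1], [0, 0, -0.661, 0, 0, 0, 1]]]}}

```text
time_s: 13.92
tool_pos: [0.6056, 0.046, 0.2581]
tool_rot: [179.8, 0.8, 180.0]
force: [1.1, -0.8, 1.1]
grip_width: 0.0869
grasp_force: 0.0
```

{"op": "servo_tool", "data": {"series": [[[0.1, -0.07, 0, 0, 0, 0, 1], [0.2, -0.14, 0, 0, 0, 0, 1], [0.3, -0.21, 0, 0, 0, 0, 1], [0.4, -0.28, 0, 0, 0, 0, 1], [0.5, -0.34, 0, 0, 0, 0, 1], [0.53, -0.3577, 0, 0, 0, 0, 1], [0.53, -0.3577, 0, 0, 0, 0, 1], [0.53, -0.3577, 0, 0, 0, 0, 1], [0.53, -0.3577, 0, 0, 0, 0, 1]]]}}

```text
time_s: 14.67
tool_pos: [0.4436, -0.0601, 0.2496]
tool_rot: [180.0, 0.1, -179.9]
force: [0.8, 0.3, 0.1]
grip_width: 0.0871
grasp_force: 0.0
```

```bash
python3 - <<'E'
from cell import get_obs, eyes
import cv2
o=get_obs();print(o["tool_pos"],o["tool_rot"],o["force"])
c=eyes.read_camera("wrist");cv2.imwrite("pics/w3.png",c["frame"][:,:,::-1])
E
```

```text
[ 0.44360416 -0.06013868  0.24959394] [ 1.79994387e+02  5.08583314e-02 -1.79930280e+02] [0.76025462 0.29437107 0.11295949]
```

View pics/w3.png

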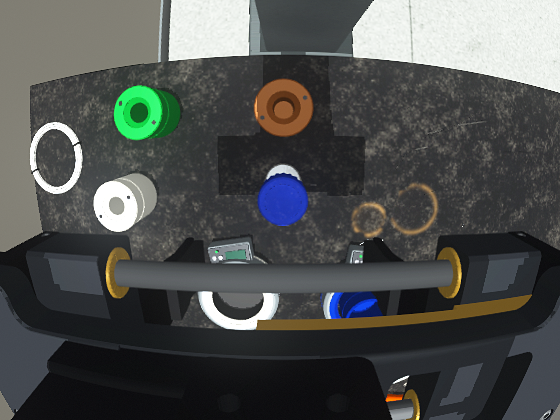

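The blue cap is centred at (283,200), and the blue insert sits in the blue well at (355,305). Grasp the cap.

{"op": "servo_tool", "data": {"series": [[[0, 0, 0.1, 0, 0, 0, 1], [0, 0, 0.2, 0, 0, 0, 1], [0, 0, 0.3, 0, 0, 0, 1], [0, 0, 0.4, 0, 0, 0, 1], [0, 0, 0.48, 0, 0, 0, 1], [0, 0, 0.52, 0, 0, 0, 1], [0, 0, 0.52, 0, 0, 0, 1], [0, 0, 0.52, 0, 0, 0, 1]]]}}

```text
time_s: 15.38
tool_pos: [0.4428, -0.0608, 0.093]
tool_rot: [-179.9, -0.1, -179.9]
force: [0.1, -0.5, 0.4]
grip_width: 0.0871
grasp_force: 0.0
```

{"op": "servo_tool", "data": {"series": [[[0, 0, 0, 0, 0, 0, 0.45], [0, 0, 0, 0, 0, 0, 0.45], [0, 0, 0, 0, 0, 0, 0.45], [0, 0, 0, 0, 0, 0, 0.45], [0, 0, 0, 0, 0, 0, 0.45], [0, 0, 0, 0, 0, 0, 0.45], [0, 0, 0, 0, 0, 0, 0.45], [0, 0, 0, 0, 0, 0, 0.45], [0, 0, 0, 0, 0, 0, 0.45], [0, 0, 0, 0, 0, 0, 0.45], [0, 0, 0, 0, 0, 0, 0.45]]], "grip_force": 15}}

```text
time_s: 16.3
tool_pos: [0.4428, -0.0611, 0.0937]
tool_rot: [180.0, 0.0, -180.0]
force: [0.6, -0.2, 1.1]
grip_width: 0.0471
grasp_force: 15.0
```

{"op": "servo_tool", "data": {"series": [[[0, 0, -0.03, 0, 0, 0, 0.45], [0, 0, -0.1, 0, 0, 0, 0.45], [0, 0, -0.2, 0, 0, 0, 0.45], [0, 0, -0.3, 0, 0, 0, 0.45], [0, 0, -0.4, 0, 0, 0, 0.45], [0, 0, -0.44, 0, 0, 0, 0.45], [0, 0, -0.44, 0, 0, 0, 0.45], [0, 0, -0.44, 0, 0, 0, 0.45]]]}}

```text
time_s: 16.97
tool_pos: [0.4427, -0.0612, 0.2258]
tool_rot: [180.0, 0.1, 180.0]
force: [-0.2, 0.8, -2.1]
grip_width: 0.0465
grasp_force: 15.0
```

```bash
python3 - <<'E'
from cell import eyes
from h import *
c=eyes.read_camera("top");W=cloud(c)
for n,x,y,z,r in(("blue_ins",.602,.046,.082,.045),("amber",.594,.235,.137,.035)):
    m=(np.hypot(W[...,0]-x,W[...,1]-y)<r)&(abs(W[...,2]-z)<.006)
    print(n,m.sum(),cv2.minEnclosingCircle(W[m][:,:2].astype(np.float32)),W[m].mean(0))
E
```

```text
blue_ins 196 ((0.6014032959938049, 0.04590088874101639), 0.03147769719362259) [0.6018214  0.04558895 0.08051239]
amber 281 ((0.5936228632926941, 0.23420704901218414), 0.018880575895309448) [0.5932154  0.23359238 0.13661107]
```

{"op": "servo_tool", "data": {"series": [[[-0.05, 0.035, 0, 0, 0, 0, 0.45], [-0.1, 0.07, 0, 0, 0, 0, 0.45], [-0.17, 0.12, 0, 0, 0, 0, 0.45], [-0.24, 0.165, 0, 0, 0, 0, 0.45], [-0.31, 0.21, 0, 0, 0, 0, 0.45], [-0.38, 0.26, 0, 0, 0, 0, 0.45], [-0.45, 0.31, 0, 0, 0, 0, 0.45], [-0.5, 0.34, 0, 0, 0, 0, 0.45], [-0.53, 0.3577, 0, 0, 0, 0, 0.45], [-0.53, 0.3577, 0, 0, 0, 0, 0.45], [-0.53, 0.3577, 0, 0, 0, 0, 0.45], [-0.53, 0.3577, 0, 0, 0, 0, 0.45]]]}}

```text
time_s: 18.02
tool_pos: [0.6005, 0.0447, 0.225]
tool_rot: [-180.0, -0.1, 179.9]
force: [-0.4, -0.1, -1.2]
grip_width: 0.0469
grasp_force: 15.0
```

Insert and amber bottle both check out (tops at 0.082 and 0.137). Lower the bottle.

{"op": "servo_tool", "data": {"series": [[[0, 0, 0.05, 0, 0, 0, 0.45], [0, 0, 0.1, 0, 0, 0, 0.45], [0, 0, 0.15, 0, 0, 0, 0.45], [0, 0, 0.2, 0, 0, 0, 0.45], [0, 0, 0.25, 0, 0, 0, 0.45], [0, 0, 0.29, 0, 0, 0, 0.45], [0, 0, 0.32, 0, 0, 0, 0.45], [0, 0, 0.345, 0, 0, 0, 0.45], [0, 0, 0.345, 0, 0, 0, 0.45], [0, 0, 0.345, 0, 0, 0, 0.45]]]}}

```text
time_s: 18.85
tool_pos: [0.6016, 0.046, 0.1222]
tool_rot: [180.0, 0.0, 180.0]
force: [1.0, -0.8, 0.1]
grip_width: 0.0469
grasp_force: 15.0
```

{"op": "servo_tool", "data": {"series": [[[0, 0, 0.007, 0, 0, 0, 0.45], [0, 0, 0.014, 0, 0, 0, 0.45], [0, 0, 0.02, 0, 0, 0, 0.45], [0, 0, 0.026, 0, 0, 0, 0.45], [0, 0, 0.029, 0, 0, 0, 0.45], [0, 0, 0.029, 0, 0, 0, 0.45], [0, 0, 0.029, 0, 0, 0, 0.45]]]}}

```text
time_s: 19.43
tool_pos: [0.6019, 0.0462, 0.1137]
tool_rot: [180.0, 0.0, 180.0]
force: [-0.9, 0.3, 1.3]
grip_width: 0.0472
grasp_force: 15.0
```

{"op": "servo_tool", "data": {"series": [[[0, 0, 0.002, 0, 0, 0, 0.45], [0, 0, 0.002, 0, 0, 0, 0.45], [0, 0, 0.002, 0, 0, 0, 0.45], [0, 0, 0.002, 0, 0, 0, 0.45], [0, 0, 0.002, 0, 0, 0, 0.45]]]}}

```text
time_s: 19.85
tool_pos: [0.6021, 0.0462, 0.1137]
tool_rot: [180.0, 0.1, 180.0]
force: [-1.6, 0.9, 4.4]
grip_width: 0.0466
grasp_force: 15.0
```

```bash
python3 -c "
from cell import get_obs
o=get_obs();print(o['tool_pos'],o['force'],o['grasp_force'])"
```

```text
[0.60212478 0.04615882 0.11374151] [-1.62256708  0.94852165  4.44093554] 14.99818705022335
```

The bottle is on the bottom. Release and go to the white insert.

{"op": "servo_tool", "data": {"series": [[[0, 0, 0, 0, 0, 0, 1], [0, 0, 0, 0, 0, 0, 1], [0, 0, 0, 0, 0, 0, 1], [0, 0, 0, 0, 0, 0, 1], [0, 0, 0, 0, 0, 0, 1], [0, 0, 0, 0, 0, 0, 1], [0, 0, -0.05, 0, 0, 0, 1], [0, 0, -0.15, 0, 0, 0, 1], [0, 0, -0.28, 0, 0, 0, 1], [0, 0, -0.4, 0, 0, 0, 1], [0, 0, -0.456, 0, 0, 0, 1], [0, 0, -0.456, 0, 0, 0, 1]]]}}

```text
time_s: 20.85
tool_pos: [0.6042, 0.046, 0.2549]
tool_rot: [179.9, 0.5, 180.0]
force: [-0.5, 0.2, 0.3]
grip_width: 0.0866
grasp_force: 0.0
```

{"op": "servo_tool", "data": {"series": [[[0.06, -0.12, 0, 0, 0, 0, 1], [0.11, -0.24, 0, 0, 0, 0, 1], [0.17, -0.36, 0, 0, 0, 0, 1], [0.23, -0.48, 0, 0, 0, 0, 1], [0.28, -0.6, 0, 0, 0, 0, 1], [0.34, -0.72, 0, 0, 0, 0, 1], [0.4, -0.84, 0, 0, 0, 0, 1], [0.45, -0.95, 0, 0, 0, 0, 1], [0.4747, -1, 0, 0, 0, 0, 1], [0.4747, -1, 0, 0, 0, 0, 1], [0.4747, -1, 0, 0, 0, 0, 1]]]}}

```text
time_s: 21.77
tool_pos: [0.4584, -0.2543, 0.2488]
tool_rot: [179.9, -0.0, 179.8]
force: [-0.3, 1.1, -0.4]
grip_width: 0.0872
grasp_force: 0.0
```

{"op": "servo_tool", "data": {"series": [[[0, -0.029, 0, 0, 0, 0, 1], [0, -0.029, 0, 0, 0, 0, 1], [0, -0.029, 0, 0, 0, 0, 1]]]}}

```text
time_s: 22.02
tool_pos: [0.4597, -0.2619, 0.2491]
tool_rot: [-180.0, -0.0, -179.9]
force: [-0.8, 0.4, 0.7]
grip_width: 0.0874
grasp_force: 0.0
```

```bash
python3 - <<'E'
from cell import get_obs, eyes
import cv2
o=get_obs();print(o["tool_pos"],o["tool_rot"],o["qpos"])
c=eyes.read_camera("wrist");cv2.imwrite("pics/w4.png",c["frame"][:,:,::-1])
E
```

```text
[ 0.45973201 -0.26187014  0.24914446] [-1.79985436e+02 -4.49555151e-02 -1.79921330e+02] [-18.30525923   2.58945549  46.9543148   99.40121958  -1.89336577
  78.86900851 119.06524042]
```

View pics/w4.png

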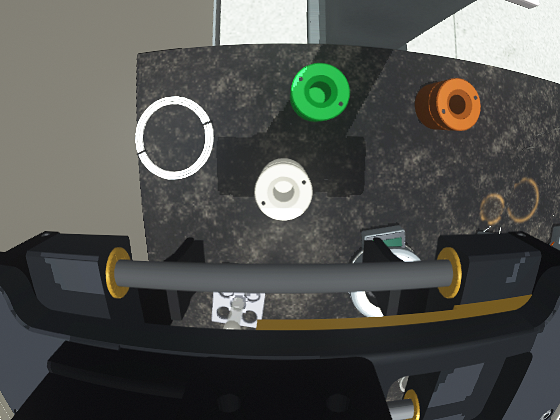

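The white insert is centred at (284,190). Grasp it.

{"op": "servo_tool", "data": {"series": [[[0, 0, 0.13, 0, 0, 0, 1], [0, 0, 0.26, 0, 0, 0, 1], [0, 0, 0.39, 0, 0, 0, 1], [0, 0, 0.5, 0, 0, 0, 1], [0, 0, 0.6, 0, 0, 0, 1], [0, 0, 0.67, 0, 0, 0, 1], [0, 0, 0.7, 0, 0, 0, 1], [0, 0, 0.7, 0, 0, 0, 1], [0, 0, 0.7, 0, 0, 0, 1]]]}}

```text
time_s: 22.82
tool_pos: [0.4597, -0.2625, 0.04]
tool_rot: [-180.0, 0.0, -180.0]
force: [0.6, -0.8, 0.2]
grip_width: 0.087
grasp_force: 0.0
```

{"op": "servo_tool", "data": {"series": [[[0, 0, 0, 0, 0, 0, 0.6], [0, 0, 0, 0, 0, 0, 0.6], [0, 0, 0, 0, 0, 0, 0.6], [0, 0, 0, 0, 0, 0, 0.6], [0, 0, 0, 0, 0, 0, 0.6], [0, 0, 0, 0, 0, 0, 0.6], [0, 0, 0, 0, 0, 0, 0.6], [0, 0, 0, 0, 0, 0, 0.6]]], "grip_force": 28}}

```text
time_s: 23.48
tool_pos: [0.4597, -0.2625, 0.0401]
tool_rot: [180.0, 0.1, 180.0]
force: [-1.6, 0.8, 5.7]
grip_width: 0.0614
grasp_force: 28.0
```

{"op": "servo_tool", "data": {"series": [[[0, 0, -0.03, 0, 0, 0, 0.6], [0, 0, -0.1, 0, 0, 0, 0.6], [0, 0, -0.2, 0, 0, 0, 0.6], [0, 0, -0.3, 0, 0, 0, 0.6], [0, 0, -0.36, 0, 0, 0, 0.6], [0, 0, -0.36, 0, 0, 0, 0.6], [0, 0, -0.36, 0, 0, 0, 0.6]]]}}

```text
time_s: 24.07
tool_pos: [0.4594, -0.2626, 0.1479]
tool_rot: [180.0, 0.1, -180.0]
force: [-1.1, -0.3, -2.8]
grip_width: 0.0614
grasp_force: 28.0
```

{"op": "servo_tool", "data": {"series": [[[-0.05, 0.054, 0, 0, 0, 0, 0.6], [-0.1, 0.108, 0, 0, 0, 0, 0.6], [-0.16, 0.173, 0, 0, 0, 0, 0.6], [-0.22, 0.238, 0, 0, 0, 0, 0.6], [-0.28, 0.303, 0, 0, 0, 0, 0.6], [-0.34, 0.368, 0, 0, 0, 0, 0.6], [-0.4, 0.432, 0, 0, 0, 0, 0.6], [-0.4383, 0.4737, 0, 0, 0, 0, 0.6], [-0.4383, 0.4737, 0, 0, 0, 0, 0.6], [-0.4383, 0.4737, 0, 0, 0, 0, 0.6], [-0.4383, 0.4737, 0, 0, 0, 0, 0.6]]]}}

```text
time_s: 24.98
tool_pos: [0.5892, -0.1218, 0.1463]
tool_rot: [-179.9, -0.2, 179.9]
force: [-0.6, 0.8, -2.5]
grip_width: 0.0614
grasp_force: 28.0
```

{"op": "servo_tool", "data": {"series": [[[0, 0, 0.05, 0, 0, 0, 0.6], [0, 0, 0.1, 0, 0, 0, 0.6], [0, 0, 0.15, 0, 0, 0, 0.6], [0, 0, 0.19, 0, 0, 0, 0.6], [0, 0, 0.23, 0, 0, 0, 0.6], [0, 0, 0.26, 0, 0, 0, 0.6], [0, 0, 0.29, 0, 0, 0, 0.6], [0, 0, 0.29, 0, 0, 0, 0.6], [0, 0, 0.29, 0, 0, 0, 0.6]]]}}

```text
time_s: 25.73
tool_pos: [0.5905, -0.1206, 0.0602]
tool_rot: [-180.0, -0.0, 180.0]
force: [1.1, -0.5, -2.1]
grip_width: 0.0614
grasp_force: 28.0
```

{"op": "servo_tool", "data": {"series": [[[0, 0, 0.007, 0, 0, 0, 0.6], [0, 0, 0.014, 0, 0, 0, 0.6], [0, 0, 0.02, 0, 0, 0, 0.6], [0, 0, 0.026, 0, 0, 0, 0.6], [0, 0, 0.031, 0, 0, 0, 0.6], [0, 0, 0.031, 0, 0, 0, 0.6], [0, 0, 0.031, 0, 0, 0, 0.6]]]}}

```text
time_s: 26.32
tool_pos: [0.5909, -0.1204, 0.0522]
tool_rot: [180.0, 0.0, -180.0]
force: [-2.9, 1.3, 4.9]
grip_width: 0.0615
grasp_force: 28.0
```

Seated. Release and move above the tube.

{"op": "servo_tool", "data": {"series": [[[0, 0, 0, 0, 0, 0, 1], [0, 0, 0, 0, 0, 0, 1], [0, 0, 0, 0, 0, 0, 1], [0, 0, 0, 0, 0, 0, 1], [0, 0, 0, 0, 0, 0, 1], [0, 0, -0.05, 0, 0, 0, 1], [0, 0, -0.15, 0, 0, 0, 1], [0, 0, -0.28, 0, 0, 0, 1], [0, 0, -0.41, 0, 0, 0, 1], [0, 0, -0.54, 0, 0, 0, 1], [0, 0, -0.661, 0, 0, 0, 1], [0, 0, -0.661, 0, 0, 0, 1]]]}}

```text
time_s: 27.32
tool_pos: [0.5945, -0.1219, 0.2578]
tool_rot: [-180.0, 0.7, 180.0]
force: [0.1, -0.4, 0.8]
grip_width: 0.0868
grasp_force: 0.0
```

{"op": "servo_tool", "data": {"series": [[[-0.01, -0.1, 0, 0, 0, 0, 0.7], [-0.02, -0.22, 0, 0, 0, 0, 0.7], [-0.03, -0.34, 0, 0, 0, 0, 0.7], [-0.04, -0.46, 0, 0, 0, 0, 0.7], [-0.05, -0.58, 0, 0, 0, 0, 0.7], [-0.063, -0.667, 0, 0, 0, 0, 0.7], [-0.063, -0.667, 0, 0, 0, 0, 0.7], [-0.063, -0.667, 0, 0, 0, 0, 0.7], [-0.063, -0.667, 0, 0, 0, 0, 0.7]]]}}

```text
time_s: 28.07
tool_pos: [0.6098, -0.3198, 0.2489]
tool_rot: [179.9, -0.0, -180.0]
force: [0.3, 0.5, -0.6]
grip_width: 0.0612
grasp_force: 0.0
```

```bash
python3 - <<'E'
from cell import get_obs, eyes
from h import *
o=get_obs();print(o["tool_pos"],o["tool_rot"],o["qpos"])
c=eyes.read_camera("wrist");cv2.imwrite("pics/w5.png",c["frame"][:,:,::-1])
c=eyes.read_camera("top");W=cloud(c)
for n,x,y,z,r in(("white_ins",.591,-.12,.082,.045),("blue b",.602,.046,.142,.035)):
    m=(np.hypot(W[...,0]-x,W[...,1]-y)<r)&(abs(W[...,2]-z)<.006)
    print(n,m.sum(),cv2.minEnclosingCircle(W[m][:,:2].astype(np.float32)) if m.any() else 0)
E
```

```text
[ 0.60980617 -0.31979757  0.24889559] [ 1.79938519e+02 -2.14853704e-02 -1.79982366e+02] [ -5.25372412  27.2965903   44.89683001  75.95616766 -19.0193266
  84.34408895 128.25128409]
white_ins 586 ((0.5911402702331543, -0.12105923146009445), 0.03127562999725342)
blue b 435 ((0.6012057065963745, 0.045987870544195175), 0.023560652509331703)
```

View pics/w5.png

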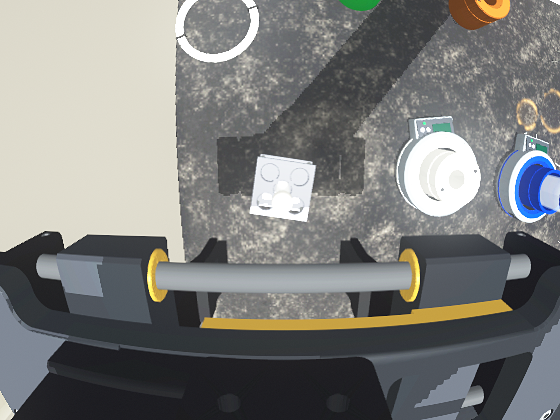

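The tube is centred at (283,195) in its rack, and the white insert is seated in the white well at (440,172). The top camera puts the insert at (0.5911, -0.1211). Grasp the cap.

{"op": "servo_tool", "data": {"series": [[[0, 0, 0.1, 0, 0, 0, 0.7], [0, 0, 0.2, 0, 0, 0, 0.7], [0, 0, 0.3, 0, 0, 0, 0.7], [0, 0, 0.4, 0, 0, 0, 0.7], [0, 0, 0.48, 0, 0, 0, 0.7], [0, 0, 0.5133, 0, 0, 0, 0.7], [0, 0, 0.5133, 0, 0, 0, 0.7], [0, 0, 0.5133, 0, 0, 0, 0.5]]]}}

```text
time_s: 28.83
tool_pos: [0.6103, -0.3198, 0.0963]
tool_rot: [180.0, 0.0, -179.9]
force: [-0.1, -0.1, 0.3]
grip_width: 0.0587
grasp_force: 0.0
```

{"op": "servo_tool", "data": {"series": [[[0, 0, 0, 0, 0, 0, 0.4], [0, 0, 0, 0, 0, 0, 0.35], [0, 0, 0, 0, 0, 0, 0.3], [0, 0, 0, 0, 0, 0, 0.26], [0, 0, 0, 0, 0, 0, 0.24], [0, 0, 0, 0, 0, 0, 0.22], [0, 0, 0, 0, 0, 0, 0.2], [0, 0, 0, 0, 0, 0, 0.18], [0, 0, 0, 0, 0, 0, 0.15], [0, 0, 0, 0, 0, 0, 0.15], [0, 0, 0, 0, 0, 0, 0.15], [0, 0, 0, 0, 0, 0, 0.15]]], "grip_force": 10}}

```text
time_s: 29.83
tool_pos: [0.6096, -0.3206, 0.0956]
tool_rot: [-180.0, 0.0, 180.0]
force: [0.1, 0.6, 1.8]
grip_width: 0.0189
grasp_force: 10.0
```

{"op": "servo_tool", "data": {"series": [[[0, 0, -0.02, 0, 0, 0, 0.15], [0, 0, -0.06, 0, 0, 0, 0.15], [0, 0, -0.12, 0, 0, 0, 0.15], [0, 0, -0.2, 0, 0, 0, 0.15], [0, 0, -0.28, 0, 0, 0, 0.15], [0, 0, -0.36, 0, 0, 0, 0.15], [0, 0, -0.42, 0, 0, 0, 0.15], [0, 0, -0.42, 0, 0, 0, 0.15], [0, 0, -0.42, 0, 0, 0, 0.15]]]}}

```text
time_s: 30.58
tool_pos: [0.6101, -0.3212, 0.2236]
tool_rot: [-179.9, 0.2, 180.0]
force: [-0.6, 0.1, -0.6]
grip_width: 0.0193
grasp_force: 10.0
```

```bash
python3 - <<'E'
from cell import get_obs, eyes
import cv2
o=get_obs();print(o["tool_pos"],o["force"],o["grip_width"],o["grasp_force"])
c=eyes.read_camera("scene");cv2.imwrite("pics/s2.png",cv2.resize(c["frame"][60:260,80:340,::-1],None,fx=2.5,fy=2.5))
E
```

```text
[ 0.61010642 -0.32119968  0.22360546] [-0.61404856  0.14319481 -0.59715737] 0.01926821819041995 9.999560995493084
```

View pics/s2.png

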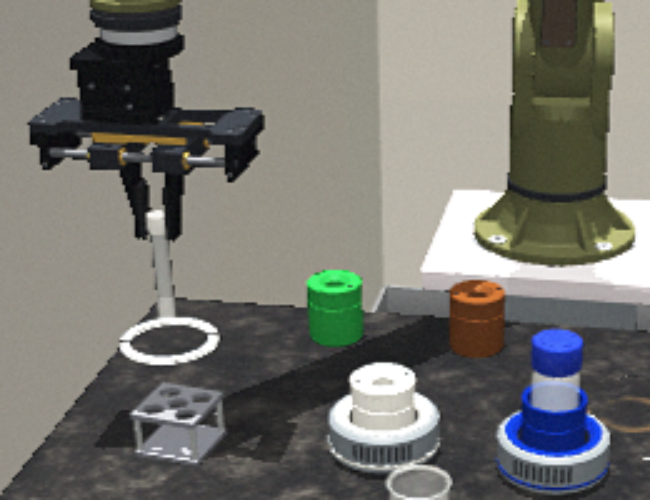

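The tube is held and out of the rack. Some lean shows in the picture, so I'll check the axis by casting the tube's top and bottom pixels, before moving on.

```bash
python3 - <<'E'
from cell import eyes
from h import *
c=eyes.read_camera("scene");W=cloud(c)
m=(abs(W[...,0]-.61)<.03)&(abs(W[...,1]+.32)<.03)&(W[...,2]>.1)&(W[...,2]<.215)
q=W[m];print(len(q))
for a in np.arange(.12,.245,.02):
    s=q[abs(q[:,2]-a)<.01]
    if len(s):print(a.round(2),len(s),np.median(s,0).round(4))
# expected image lean: project vertical line
M=R.from_euler('xyz',c["rotation"],degrees=True).as_matrix()
for z in(.132,.238):
    p=M.T@(np.array([.61,-.3205,z])-c["origin"]);u,v=c["fx"]*p[0]/p[2]+c["cx"],c["fy"]*p[1]/p[2]+c["cy"];print(z,"crop px",(u-80)*2.5,(v-60)*2.5)
E
```

```text
228
0.14 40 [ 0.618  -0.3174  0.1423]
0.16 55 [ 0.6177 -0.3162  0.1593]
0.18 58 [ 0.6185 -0.3162  0.1799]
0.2 61 [ 0.6186 -0.3163  0.2006]
0.22 14 [ 0.6191 -0.3154  0.2127]
0.132 crop px 167.8917654849966 322.337465964226
0.238 crop px 156.90973468278585 217.73649979160268
```

The tube hangs vertical to within about 1°. Carry it over the white insert and lower it.

{"op": "servo_tool", "data": {"series": [[[0.005, 0.05, 0, 0, 0, 0, 0.15], [0.01, 0.1, 0, 0, 0, 0, 0.15], [0.016, 0.17, 0, 0, 0, 0, 0.15], [0.023, 0.24, 0, 0, 0, 0, 0.15], [0.03, 0.32, 0, 0, 0, 0, 0.15], [0.038, 0.4, 0, 0, 0, 0, 0.15], [0.046, 0.48, 0, 0, 0, 0, 0.15], [0.053, 0.56, 0, 0, 0, 0, 0.15], [0.06, 0.63, 0, 0, 0, 0, 0.15], [0.063, 0.6657, 0, 0, 0, 0, 0.15], [0.063, 0.6657, 0, 0, 0, 0, 0.15], [0.063, 0.6657, 0, 0, 0, 0, 0.15]]]}}

```text
time_s: 31.68
tool_pos: [0.5904, -0.121, 0.2209]
tool_rot: [-180.0, -0.1, -180.0]
force: [-1.0, -0.7, 0.6]
grip_width: 0.0186
grasp_force: 10.0
```

{"op": "servo_tool", "data": {"series": [[[0, 0, 0.02, 0, 0, 0, 0.15], [0, 0, 0.06, 0, 0, 0, 0.15], [0, 0, 0.1, 0, 0, 0, 0.15], [0, 0, 0.14, 0, 0, 0, 0.15], [0, 0, 0.16, 0, 0, 0, 0.15], [0, 0, 0.18, 0, 0, 0, 0.15], [0, 0, 0.2, 0, 0, 0, 0.15], [0, 0, 0.2, 0, 0, 0, 0.15]]]}}

```text
time_s: 32.35
tool_pos: [0.59, -0.1207, 0.1601]
tool_rot: [180.0, -0.1, 180.0]
force: [0.1, 0.2, -0.1]
grip_width: 0.0191
grasp_force: 10.0
```

{"op": "servo_tool", "data": {"series": [[[0, 0, 0.03, 0, 0, 0, 0.15], [0, 0, 0.06, 0, 0, 0, 0.15], [0, 0, 0.09, 0, 0, 0, 0.15], [0, 0, 0.12, 0, 0, 0, 0.15], [0, 0, 0.14, 0, 0, 0, 0.15], [0, 0, 0.15, 0, 0, 0, 0.15], [0, 0, 0.15, 0, 0, 0, 0.15], [0, 0, 0.15, 0, 0, 0, 0.15]]]}}

```text
time_s: 33.02
tool_pos: [0.5907, -0.121, 0.1165]
tool_rot: [-180.0, -0.0, 180.0]
force: [0.7, 0.4, -0.5]
grip_width: 0.0193
grasp_force: 10.0
```

{"op": "servo_tool", "data": {"series": [[[0, 0, 0.005, 0, 0, 0, 0.15], [0, 0, 0.01, 0, 0, 0, 0.15], [0, 0, 0.014, 0, 0, 0, 0.15], [0, 0, 0.018, 0, 0, 0, 0.15], [0, 0, 0.018, 0, 0, 0, 0.15], [0, 0, 0.018, 0, 0, 0, 0.15]]]}}

```text
time_s: 33.52
tool_pos: [0.5911, -0.1209, 0.1115]
tool_rot: [180.0, 0.1, 180.0]
force: [0.2, 0.8, 1.7]
grip_width: 0.0193
grasp_force: 10.0
```

```bash
python3 -c "
from cell import get_obs
o=get_obs();print(o['tool_pos'],o['force'],o['grasp_force'])"
```

```text
[ 0.59108161 -0.12090598  0.11153187] [0.20478067 0.79619172 1.65415579] 9.998273234814405
```

{"op": "servo_tool", "data": {"series": [[[0, 0, 0.002, 0, 0, 0, 0.15], [0, 0, 0.002, 0, 0, 0, 0.15], [0, 0, 0.002, 0, 0, 0, 0.15], [0, 0, 0.002, 0, 0, 0, 0.15], [0, 0, 0.002, 0, 0, 0, 0.15]]]}}

```text
time_s: 33.93
tool_pos: [0.5914, -0.121, 0.1115]
tool_rot: [180.0, 0.1, 180.0]
force: [0.2, -0.4, 5.5]
grip_width: 0.0192
grasp_force: 10.0
```

On the bottom (5.5 N, z no longer falling). Release slowly, rise and back away.

{"op": "servo_tool", "data": {"series": [[[0, 0, 0, 0, 0, 0, 0.26], [0, 0, 0, 0, 0, 0, 0.3], [0, 0, 0, 0, 0, 0, 0.35], [0, 0, 0, 0, 0, 0, 0.4], [0, 0, 0, 0, 0, 0, 0.5], [0, 0, 0, 0, 0, 0, 0.6], [0, 0, 0, 0, 0, 0, 0.6], [0, 0, 0, 0, 0, 0, 0.6]]]}}

```text
time_s: 34.6
tool_pos: [0.5907, -0.1208, 0.1105]
tool_rot: [180.0, -0.0, 180.0]
force: [-0.1, 0.1, -0.2]
grip_width: 0.0497
grasp_force: 0.0
```

{"op": "servo_tool", "data": {"series": [[[0, 0, -0.05, 0, 0, 0, 0.6], [0, 0, -0.12, 0, 0, 0, 0.6], [0, 0, -0.22, 0, 0, 0, 0.6], [0, 0, -0.34, 0, 0, 0, 0.6], [0, 0, -0.46, 0, 0, 0, 0.6], [0, 0, -0.5, 0, 0, 0, 0.6], [0.2, -0.2, -0.5, 0, 0, 0, 0.6], [0.4, -0.4, -0.5, 0, 0, 0, 0.6], [0.4, -0.4, -0.5, 0, 0, 0, 0.6], [0.4, -0.4, -0.5, 0, 0, 0, 0.6], [0.4, -0.4, -0.5, 0, 0, 0, 0.6], [0.4, -0.4, -0.5, 0, 0, 0, 0.6]]]}}

```text
time_s: 35.6
tool_pos: [0.4684, -0.2438, 0.2609]
tool_rot: [179.9, 0.1, 179.6]
force: [-0.4, 1.2, 0.6]
grip_width: 0.0523
grasp_force: 0.0
```

```bash
python3 - <<'E'
from cell import eyes,get_obs
from h import *
c=eyes.read_camera("top");W=cloud(c)
for n,x,y,z,r in(("amber",.594,.235,.137,.035),("blue",.602,.046,.142,.035),("tube",.591,-.121,.133,.02),("beaker",.747,-.059,.07,.045),("timer",.76,.116,.019,.045)):
    m=(np.hypot(W[...,0]-x,W[...,1]-y)<r)&(abs(W[...,2]-z)<.006)
    print(n,m.sum(),cv2.minEnclosingCircle(W[m][:,:2].astype(np.float32)) if m.any() else 0,W[m][:,2].mean())
s=eyes.read_camera("scene")
cv2.imwrite("pics/s3.png",cv2.resize(s["frame"][130:310,120:460,::-1],None,fx=2.2,fy=2.2))
print(get_obs()["force"])
E
```

```text
amber 284 ((0.5938555002212524, 0.23408880829811096), 0.01872987672686577) 0.13685666951723022
blue 439 ((0.601141095161438, 0.04616512358188629), 0.02359437756240368) 0.14187751560052578
tube 77 ((0.5928424596786499, -0.12113193422555923), 0.009901371784508228) 0.13247643175853954
beaker 139 ((0.7474421262741089, -0.05872376263141632), 0.028356099501252174) 0.06867382675400772
timer 687 ((0.759591817855835, 0.11842402815818787), 0.04123343899846077) 0.016568590955286153
[ 1.23589441  1.21312004 -0.10208814]
```

View pics/s3.png

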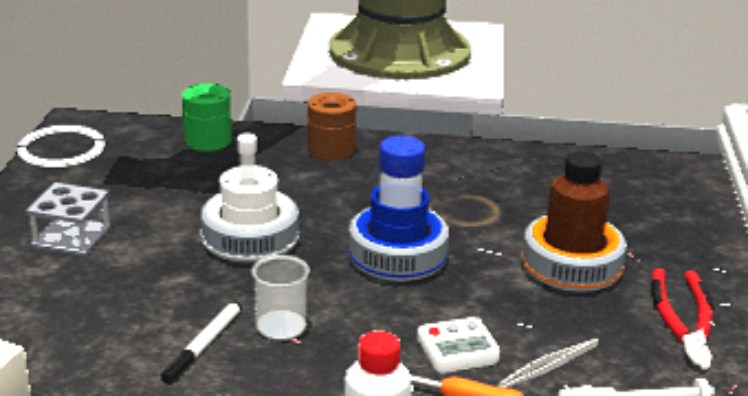

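The picture shows the tube at (248,160), the blue bottle at (402,180) and the amber bottle at (580,205), all upright in the right wells. The top heights agree, and the beaker and timer haven't moved.

```bash
python3 -c "
from cell import env
print(env.sign_off())"
```

```text
the job is handed in; nothing more can be done
None
```

All three heaters are loaded as asked and the job is handed in at about 36 s of robot time; the final camera check showed everything upright and seated in the right wells, with the beaker and timer where they were.

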